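# Shut the stock case and snap its four lid tabs down in turn

## Robot

A 6-joint arm with a two-finger parallel gripper is mounted at the origin on a cart in front of the work surface, level with it; the furniture and walls round the work are solid. World frame = base frame: x ahead of the robot, y to its left, z up, the work surface at z = 0. Lengths are in m, angles in rad, forces in N, time in s.
With the tool pointing down it reaches from about 0.375 to 0.9 m from the base axis. Payload 3.1 kg.
Tool frame: the origin (TCP) lies at the very end of the fingers, on their centre line; the grasp point (between the pads) lies 19 mm behind it (env.grasp_offset is the distance from the TCP to the grasp point, in m); z points along the fingers, y is the line along which they close (so a half turn about z gives the same grasp; the last joint's range is limited). The gripper opens to 85 mm and grips with 20 to 120 N. Pads are 22 mm wide; open, the fingers measure 114 mm over their backs; the gripper's body (76 mm by 85 mm) begins 54 mm behind the grasp point. The pads swing forward as they close: fully open they stand 13 mm farther back than shut.
Start: joints at [-1.528, 0.527, 1.433, -0, 1.181, -0.178], TCP at [0.138, -0.61, 0.231] pointing down, gripper open.
Joint ranges: [-3.08, 3.08], [-0.75, 2.2], [0.22, 2.44], [-1.43, 4.57], [0, 2.65], [-2.85, 2.85]. Speed limits (rad/s): [2.79, 2.79, 3.14, 3.14, 3.14, 3.14].

## Interface

Orientations are given as a rotation vector (axis times angle).
In Python, from cell import telemetry, vision, env gives the robot as it stands.
- The arm moves only by the tool carry_out, never from a script. Its argument "plan" is a list of rows, each an object of numbers: "dx", "dy", "dz": the shift along the tool's x, y, z in mm; "turn": the turn about the tool's z in rad; "jaw": the closure in counts, from 0 (fully open) to 255 (shut). A call has 1 to 5 rows; each row shifts and turns the commanded pose from where the row before left it, along the tool's axes as they then stand; what a row does not reach is not made up. A row lasts 1/12 s, in which the tool goes at most 41.7 mm and 7.16 degrees, less where a joint would pass 70% of its speed; a pose out of reach is approached as far as the arm can. A call with a gripper value outside its range is refused whole. The fingers move at their own pace and stop on an object; "force" is the grip in N (left out, the last holds). Time passes only in rows, so rows that do not move let the fingers close. It gives the time, the measured TCP pose, the force, the opening and the grip force at its end, in the units of the state.
- telemetry.get_obs(): the state, without advancing time (a new reading comes with each control period).
- vision.grab_frame(name): name is "side" or "top"; returns a dict with "color" (400x640x3 uint8, red, green, blue), "K" (3x3 intrinsics, pixels), "R" (3x3) and "t" (3): a world point X has camera coordinates R X + t. Camera axes: x right, y down, z forward; pixel columns grow to the right and rows downward; lengths in m; the calibration is good to about 2 mm. A picture is of the moment at which its call begins. There is no depth.
- env.job_done(): hands the job in; it is judged then, once.
Trained networks look in a picture, given as the dict that the camera call returned (one of the last four; its "shot" number tells which), for a name from the list of things; names that differ only in an ending like _2 or _b are one class to them, and where a whole thing is asked for, a point or a joint stands for the part that bears it (a point fixed in the world has none). Each returns a list of dicts, best first, with "score" (0 to 1); they miss things now and then, are a little off and sometimes report something else, mostly with a low value. They report only what shows in the picture. A call takes as long as a camera call.
- vision.find_in(thing, picture): "position" ([x, y, z] in m, in the coordinates of the camera as it stood for that picture, good to about 4 mm: the middle of the surface that is visible of it).
- vision.landmark_of(thing, picture): "position" ([x, y, z] in m, in the coordinates of the camera as it stood for that picture, good to about 4 mm: a listed point, or the origin of a listed thing).
The state is a dict: "time": time; "qpos": joint angles; "qd": joint speeds; "effort": joint torques, N m; "tool_pos": TCP position; "tool_rot": TCP orientation; "force": force on the tool from outside, world axes, zero at the start; "moment": the same for the moment, N m; "grip_width": opening from 0.0 (shut) to 1.0 (fully open); "gripper_force": force on a finger pad.
Only numpy, scipy, OpenCV 4.12 (cv2) and the standard library are available. Lean on these libraries where they do the work, as an engineer would, in place of code of your own. Each camera call takes 0.05 s, during which the arm holds its last target. There are 200 camera calls.

## Task

Push the lid of the grey storage case shut with its tabs still standing up, then press its snap tabs down one at a time around the rim, going from the left side tab to the front left, the front right and last the right side tab (left and right as the robot sees them), until all four have snapped down and stay. Press firmly without hammering on the case, and leave the things around it where they are.

Things in the scene. Friction and masses are not known exactly. Their poses are not given: they have to be found in the camera images.
- case: Grey plastic storage case with packed jars, fixed to the table, 150 (x) x 190 (y) mm, rim 90 mm high. Origin: centre of its underside. x points from its front to the hinge side, y to its left, z up. Hinge line parallel to y through (78, 0, 90) mm in its frame. Shut, the lid spans x -75 to 75, y -95 to 95 mm and its top face is 102 mm above the table.
- lid (a joint): Lid, a plate 150 x 190 x 12 mm; the hinge line lies in the plane of its underside. Angle in rad: 0 shut flat on the rim, growing as the free front edge swings up and back, to 1.6. Starts at 0.9 to 1.3; a stiff hinge (0.35 N m, up to 5 N at the free edge) holds it where it is left. Push it down from behind and above.
- lid_outside (a point): Point on the lid's outer (top) face, mid-width, between the two front tabs, 118 mm from the hinge line and 35 mm from the free edge. A good place to push the lid shut. Axes as the lid: z out of the outer face, x towards the hinge.
- tab_left (a joint): Angle in rad of the snap tab in the middle of the left (+y) side of the lid: 0 standing up, tilted 34 degrees from the lid; 0.6 (its stop) lying level with the lid, engaged. Push its outer part down. Over-centre: it resists with 6 to 8 N at the pad (12 N in all with rubbing), springs back if released before half way (0.3), snaps over and stays once past it.
- tab_left_pad (a point): Where to press: centre of the white pad's top, tab in the middle of the left (+y) side of the lid. Tab: plate 40 x 34 x 5 mm, pivot line 10 mm inside the lid's edge, 3 mm above its top; this point is 25 mm, the outer end 36 mm outward of the pivot. Lid shut: height over table 122 mm with tab up, 108.5 mm with tab down (then 15 mm outside the lid's edge). Turns with the tab.
- tab_front_left (a joint): Angle in rad of the snap tab on the front (-x) side, 55 mm left (+y) of the middle of the lid: 0 standing up, tilted 34 degrees from the lid; 0.6 (its stop) lying level with the lid, engaged. Push its outer part down. Over-centre: it resists with 6 to 8 N at the pad (12 N in all with rubbing), springs back if released before half way (0.3), snaps over and stays once past it.
- tab_front_left_pad (a point): Where to press: centre of the white pad's top, tab on the front (-x) side, 55 mm left (+y) of the middle of the lid. Tab: plate 40 x 34 x 5 mm, pivot line 10 mm inside the lid's edge, 3 mm above its top; this point is 25 mm, the outer end 36 mm outward of the pivot. Lid shut: height over table 122 mm with tab up, 108.5 mm with tab down (then 15 mm outside the lid's edge). Turns with the tab.
- tab_front_right (a joint): Angle in rad of the snap tab on the front (-x) side, 55 mm right (-y) of the middle of the lid: 0 standing up, tilted 34 degrees from the lid; 0.6 (its stop) lying level with the lid, engaged. Push its outer part down. Over-centre: it resists with 6 to 8 N at the pad (12 N in all with rubbing), springs back if released before half way (0.3), snaps over and stays once past it.
- tab_front_right_pad (a point): Where to press: centre of the white pad's top, tab on the front (-x) side, 55 mm right (-y) of the middle of the lid. Tab: plate 40 x 34 x 5 mm, pivot line 10 mm inside the lid's edge, 3 mm above its top; this point is 25 mm, the outer end 36 mm outward of the pivot. Lid shut: height over table 122 mm with tab up, 108.5 mm with tab down (then 15 mm outside the lid's edge). Turns with the tab.
- tab_right (a joint): Angle in rad of the snap tab in the middle of the right (-y) side of the lid: 0 standing up, tilted 34 degrees from the lid; 0.6 (its stop) lying level with the lid, engaged. Push its outer part down. Over-centre: it resists with 6 to 8 N at the pad (12 N in all with rubbing), springs back if released before half way (0.3), snaps over and stays once past it.
- tab_right_pad (a point): Where to press: centre of the white pad's top, tab in the middle of the right (-y) side of the lid. Tab: plate 40 x 34 x 5 mm, pivot line 10 mm inside the lid's edge, 3 mm above its top; this point is 25 mm, the outer end 36 mm outward of the pivot. Lid shut: height over table 122 mm with tab up, 108.5 mm with tab down (then 15 mm outside the lid's edge). Turns with the tab.
- round_tower: Bystander, round wooden tower with a pointed roof, 50 mm across, 106 mm tall. Loose; origin at the centre of its underside. Leave it alone.
- town_house: Bystander, small wooden half-timbered house, 47x43 mm, 109 mm tall. Loose; origin at the centre of its underside. Leave it alone.
- sanding_block: Bystander, wooden sanding block, 39x65x28 mm. Loose; origin at the centre of its underside. Leave it alone.
- tape: Bystander, roll of tape lying flat, 104x102x25 mm. Loose; origin at the centre of its underside. Leave it alone.

How it is judged:
By the outcome, as a careful person would: the job done as asked, in the order asked, and still so for the second after the job is handed in, with the robot touching nothing.
It also fails if it takes over 51 s, if anything falls off the work surface, if the arm or the gripper's body presses on something with over 40 N, if the wrist force passes 120 N, or if a joint passes its speed limit or range.

## Working session

There is one attempt and no reset: what is moved stays moved. The work goes in short steps, Python scripts to look and compute and a tool call to move; the robot and the scene stay as the last step left them, time stands still between calls to the robot, and variables do not carry over. Pictures are saved under pics/ and viewed, at most 10 in all, crops included, and the job is handed in when it is done.

Besides the shell and the picture viewer there is one more tool, called as name([rows], argument=value, ...), one row to a line, values as JSON. carry_out: Moves the arm, as the interface text tells. Its arguments: {"type":"object","properties":{"plan":{"type":"array","items":{"type":"object","properties":{"dx":{"type":"number"},"dy":{"type":"number"},"dz":{"type":"number"},"turn":{"type":"number"},"jaw":{"type":"number"}}}},"force":{"type":"number"}},"required":["plan"]}

```bash
mkdir -p pics
cat > h.py <<'E'
import numpy as np, cv2
from cell import telemetry, vision, env
def shot(n,save=None):
    p=vision.grab_frame(n)
    if save: cv2.imwrite('pics/'+save,p['color'][:,:,::-1])
    return p
def w(p,x): return p['R'].T@(np.array(x)-p['t'])
def proj(p,X):
    c=p['K']@(p['R']@np.array(X)+p['t']); return c[:2]/c[2]
E
python3 - <<'E'
from h import *
for n in('side','top'):
    p=shot(n,n+'0.png')
    print(n,'cam at',w(p,[0,0,0]).round(3))
    for t in ['case','lid','lid_outside','tab_left_pad','tab_front_left_pad','tab_front_right_pad','tab_right_pad','round_tower','town_house','sanding_block','tape']:
        for d in vision.landmark_of(t,p)[:2]: print(t,round(d['score'],2),w(p,d['position']).round(3),proj(p,w(p,d['position'])).round(0))
print(telemetry.get_obs())
E
```

```text
side cam at [ 0.6   -1.255  1.004]
case 0.9 [ 0.542 -0.002  0.006] [319. 224.]
case 0.22 [0.494 0.274 0.001] [312. 186.]Traceback (most recent call last):
  File "<stdin>", line 6, in <module>
ValueError: it knows: case, lid_outside, round_tower, sanding_block, tab_front_left_pad, tab_front_right_pad, tab_left_pad, tab_right_pad, tape, town_house
```

```bash
python3 -c "
import cv2,numpy as np
a=cv2.imread('pics/side0.png');b=cv2.imread('pics/top0.png')
cv2.imwrite('pics/both0.png',cv2.resize(np.vstack([a,b]),(480,600)))"
```

```text
[ WARN:0@0.028] global loadsave.cpp:275 findDecoder imread_('pics/top0.png'): can't open/read file: check file path/integrity
Traceback (most recent call last):
ValueError: all the input arrays must have same number of dimensions, but the array at index 0 has 3 dimension(s) and the array at index 1 has 2 dimension(s)
```

View pics/side0.png

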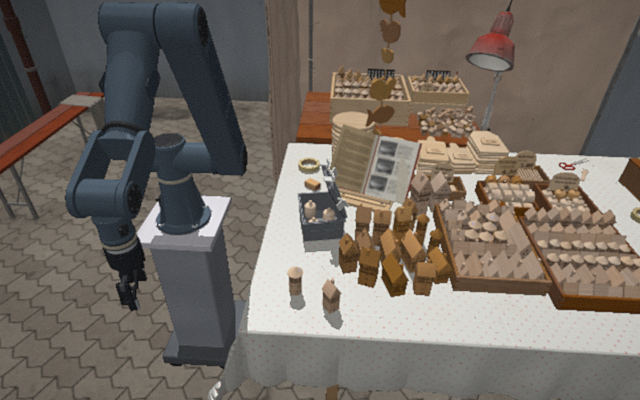

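The side view shows the case at about (320,215) with its lid open to the right (hinge at the far x), and furniture and toys behind it. The tower (295,280) and house (331,295) are to its right, the tape (308,165) and sanding block (312,184) to its left.

```bash
cat > look.py <<'E'
from h import *
import sys
tag=sys.argv[1]
T=sys.argv[2:] or ['case','lid_outside','tab_left_pad','tab_front_left_pad','tab_front_right_pad','tab_right_pad','round_tower','town_house','sanding_block','tape']
for n in('side','top'):
    p=shot(n,n+tag+'.png')
    print(n,'cam at',w(p,[0,0,0]).round(3))
    for t in T:
        for d in vision.landmark_of(t,p)[:2]: print(t,round(d['score'],2),w(p,d['position']).round(3),proj(p,w(p,d['position'])).round(0))
o=telemetry.get_obs();print(o['time'],o['tool_pos'],o['tool_rot'],o['force'],o['grip_width'])
E
python3 look.py 1
```

```text
side cam at [ 0.6   -1.255  1.004]
case 0.7 [0.542 0.001 0.003] [319. 224.]
lid_outside 0.91 [0.579 0.005 0.202] [331. 181.]
lid_outside 0.17 [ 0.599 -0.408  0.002] [330. 306.]
tab_left_pad 0.73 [0.492 0.269 0.002] [312. 186.]
tab_left_pad 0.43 [0.594 0.118 0.176] [335. 171.]
tab_front_left_pad 0.54 [0.571 0.06  0.248] [329. 162.]
tab_front_right_pad 0.62 [ 0.589 -0.043  0.251] [333. 177.]
tab_front_right_pad 0.23 [0.465 0.434 0.008] [309. 166.]
tab_right_pad 0.62 [ 0.633 -0.088  0.177] [345. 202.]
round_tower 0.95 [ 0.482 -0.349  0.004] [295. 290.]
town_house 0.65 [ 0.602 -0.407  0.006] [331. 306.]
sanding_block 0.63 [0.493 0.271 0.003] [312. 186.]
tape 0.56 [0.466 0.437 0.006] [309. 166.]
top cam at [0.466 0.004 1.194]
case 0.93 [ 0.541 -0.    -0.001] [326. 197.]
lid_outside 0.76 [0.579 0.009 0.196] [322. 179.]
lid_outside 0.66 [ 0.487 -0.35  -0.001] [435. 211.]
tab_left_pad 0.51 [0.568 0.061 0.249] [303. 182.]
tab_left_pad 0.44 [0.592 0.114 0.175] [285. 177.]
tab_front_left_pad 0.67 [0.563 0.059 0.251] [303. 183.]
tab_front_right_pad 0.58 [ 0.589 -0.041  0.248] [342. 172.]
tab_right_pad 0.55 [ 0.631 -0.087  0.175] [356. 160.]
round_tower 0.68 [ 0.485 -0.347 -0.001] [434. 211.]
round_tower 0.63 [ 0.461  0.434 -0.001] [194. 226.]
town_house 0.67 [ 0.599 -0.409  0.   ] [451. 176.]
sanding_block 0.84 [0.49  0.267 0.002] [245. 215.]
tape 0.86 [0.463 0.435 0.001] [194. 225.]
1.2 [ 0.13751155 -0.60966629  0.23131891] [3.12227087e+00 3.47615422e-01 5.11408052e-06] [-0.02343628 -0.019405   -0.46331785] 1.0025027964904658
```

View pics/top1.png

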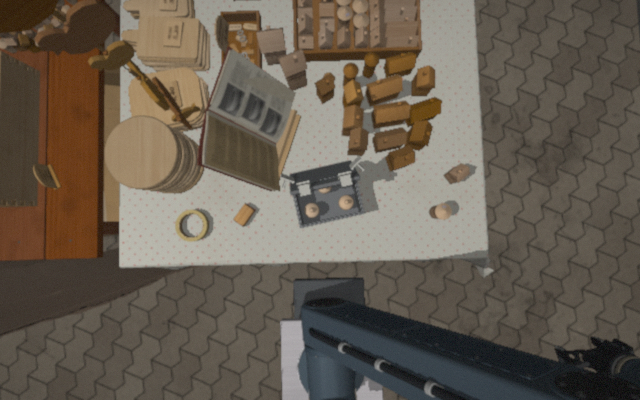

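carry_out([
  {"turn": 0.022,"dz": -33,"jaw": 255},
  {"dz": -33,"jaw": 255},
  {"dz": -33,"jaw": 255},
  {"dx": 29.6,"dy": -25.9,"jaw": 255},
  {"dx": 29.6,"dy": -25.9,"jaw": 255},
])

```text
validation failed for argument at $.pl...
```

carry_out([
  {"dx": 29.6,"dy": -25.9,"jaw": 255},
  {"dx": 29.6,"dy": -25.9,"jaw": 255},
  {"dx": 29.6,"dy": -25.9,"jaw": 255},
  {"dx": 29.6,"dy": -25.9,"jaw": 255},
  {"dx": 29.6,"dy": -25.9,"jaw": 255},
])

```text
validation failed for argument at $.pl...
```

carry_out([
  {"dx": 0,"dy": 0,"dz": -33,"turn": 0.022,"jaw": 255},
  {"dx": 0,"dy": 0,"dz": -33,"turn": 0,"jaw": 255},
  {"dx": 0,"dy": 0,"dz": -33,"turn": 0,"jaw": 255},
])

```text
time: 1.45
tool_pos: [0.1375, -0.6092, 0.3308]
tool_rot: [-3.124, -0.313, -0.0]
force: [-0.2, 0.1, 0.6]
grip_width: 0.607
gripper_force: 0.0
```

carry_out([
  {"dx": 30,"dy": -26,"dz": 0,"turn": 0,"jaw": 255},
  {"dx": 30,"dy": -26,"dz": 0,"turn": 0,"jaw": 255},
  {"dx": 30,"dy": -26,"dz": 0,"turn": 0,"jaw": 255},
  {"dx": 30,"dy": -26,"dz": 0,"turn": 0,"jaw": 255},
  {"dx": 30,"dy": -26,"dz": 0,"turn": 0,"jaw": 255},
])

```text
time: 1.87
tool_pos: [0.2594, -0.4509, 0.3305]
tool_rot: [3.126, 0.312, 0.0]
force: [0.7, -0.9, -0.2]
grip_width: 0.001
gripper_force: 0.0
```

carry_out([
  {"dx": 30,"dy": -26,"dz": 0,"turn": 0,"jaw": 255},
  {"dx": 30,"dy": -26,"dz": 0,"turn": 0,"jaw": 255},
  {"dx": 30,"dy": -26,"dz": 0,"turn": 0,"jaw": 255},
  {"dx": 30,"dy": -26,"dz": 0,"turn": 0,"jaw": 255},
  {"dx": 30,"dy": -26,"dz": 0,"turn": 0,"jaw": 255},
])

```text
time: 2.28
tool_pos: [0.3808, -0.2936, 0.3306]
tool_rot: [3.125, 0.313, 0.001]
force: [0.7, -1.1, -0.7]
grip_width: 0.002
gripper_force: 0.0
```

carry_out([
  {"dx": 30,"dy": -26,"dz": 0,"turn": 0,"jaw": 255},
  {"dx": 30,"dy": -26,"dz": 0,"turn": 0,"jaw": 255},
  {"dx": 30,"dy": -26,"dz": 0,"turn": 0,"jaw": 255},
  {"dx": 30,"dy": -26,"dz": 0,"turn": 0,"jaw": 255},
  {"dx": 30,"dy": -26,"dz": 0,"turn": 0,"jaw": 255},
])

```text
time: 2.7
tool_pos: [0.502, -0.1363, 0.3306]
tool_rot: [3.126, 0.313, 0.001]
force: [-0.3, -0.7, -0.7]
grip_width: -0.001
gripper_force: 0.0
```

carry_out([
  {"dx": 29,"dy": -26,"dz": 0,"turn": 0,"jaw": 255},
  {"dx": 29,"dy": -26,"dz": 0,"turn": 0,"jaw": 255},
  {"dx": 29,"dy": -26,"dz": 0,"turn": 0,"jaw": 255},
  {"dx": 29,"dy": -26,"dz": 0,"turn": 0,"jaw": 255},
  {"dx": 26,"dy": -23,"dz": 0,"turn": 0,"jaw": 255},
])

```text
time: 3.12
tool_pos: [0.6162, 0.0169, 0.3304]
tool_rot: [-3.126, -0.315, -0.001]
force: [0.4, -1.1, 1.2]
grip_width: -0.001
gripper_force: 0.0
```

carry_out([
  {"dx": 0,"dy": 0,"dz": 20,"turn": 0,"jaw": 255},
  {"dx": 0,"dy": 0,"dz": 20,"turn": 0,"jaw": 255},
  {"dx": 0,"dy": 0,"dz": 0,"turn": 0,"jaw": 255},
])

```text
time: 3.37
tool_pos: [0.6128, 0.0159, 0.2861]
tool_rot: [-3.124, -0.316, 0.013]
force: [0.0, -0.4, -0.7]
grip_width: 0.004
gripper_force: 0.0
```

Run:
```python
from h import *
p=shot('side','s2.png');q=shot('top','t2.png')
a=p['color'][120:240,260:420];b=q['color'][110:250,230:430]
a=cv2.resize(a,(560,420)) if 0 else cv2.resize(a,None,fx=3.5,fy=3.5,interpolation=3);b=cv2.resize(b,None,fx=2.8,fy=2.8,interpolation=3)[:160*0+392]
c=np.vstack([cv2.resize(a,(400,300)),cv2.resize(b,(400,280))]);cv2.imwrite('pics/c2.png',c[:,:,::-1])
print(telemetry.get_obs()['tool_pos'],telemetry.get_obs()['force'])
for x in(p,q): print(proj(x,telemetry.get_obs()['tool_pos']))
```

```text
[0.61466653 0.01465272 0.28977358] [0.07949109 0.27238314 0.45342949]
[341.53283626 159.15346861]
[319.55982215 160.7457382 ]
```

View pics/c2.png

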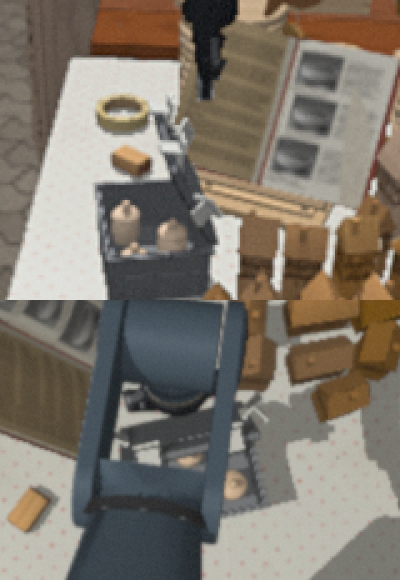

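The picture shows the shut fingers (side crop 205,98) above and behind the lid, clear of the tabs. I'll descend and sweep.

carry_out([
  {"dx": 0,"dy": 0,"dz": 20,"turn": 0,"jaw": 255},
  {"dx": 0,"dy": 0,"dz": 20,"turn": 0,"jaw": 255},
  {"dx": 0,"dy": 0,"dz": 20,"turn": 0,"jaw": 255},
  {"dx": 0,"dy": 0,"dz": 20,"turn": 0,"jaw": 255},
  {"dx": -8,"dy": 0,"dz": 0,"turn": 0,"jaw": 255},
])

```text
time: 3.88
tool_pos: [0.6066, 0.0125, 0.2082]
tool_rot: [-3.125, -0.312, 0.005]
force: [-0.7, -0.2, 0.7]
grip_width: 0.002
gripper_force: 0.0
```

carry_out([
  {"dx": -8,"dy": 0,"dz": 1,"turn": 0,"jaw": 255},
  {"dx": -8,"dy": 0,"dz": 1,"turn": 0,"jaw": 255},
  {"dx": -8,"dy": 0,"dz": 1,"turn": 0,"jaw": 255},
  {"dx": -8,"dy": 0,"dz": 3,"turn": 0,"jaw": 255},
])

```text
time: 4.22
tool_pos: [0.5768, 0.0062, 0.2065]
tool_rot: [3.125, 0.312, 0.009]
force: [1.6, -0.1, 1.6]
grip_width: 0.001
gripper_force: 0.9
```

carry_out([
  {"dx": -7,"dy": 0,"dz": 4,"turn": 0,"jaw": 255},
  {"dx": -7,"dy": 0,"dz": 5,"turn": 0,"jaw": 255},
  {"dx": -7,"dy": 0,"dz": 5,"turn": 0,"jaw": 255},
  {"dx": -7,"dy": 0,"dz": 5,"turn": 0,"jaw": 255},
  {"dx": -6,"dy": 0,"dz": 5,"turn": 0,"jaw": 255},
])

```text
time: 4.63
tool_pos: [0.5418, -0.0003, 0.1796]
tool_rot: [-3.126, -0.313, 0.001]
force: [1.0, 0.3, -0.0]
grip_width: 0.0
gripper_force: 0.4
```

carry_out([
  {"dx": -5,"dy": 0,"dz": 6,"turn": 0,"jaw": 255},
  {"dx": -6,"dy": 0,"dz": 7,"turn": 0,"jaw": 255},
  {"dx": -5,"dy": 0,"dz": 7,"turn": 0,"jaw": 255},
  {"dx": -4,"dy": 0,"dz": 7,"turn": 0,"jaw": 255},
  {"dx": -4,"dy": 0,"dz": 7,"turn": 0,"jaw": 255},
])

```text
time: 5.05
tool_pos: [0.5183, -0.0048, 0.1453]
tool_rot: [-3.125, -0.313, 0.002]
force: [0.6, -0.6, 0.2]
grip_width: -0.005
gripper_force: 0.2
```

carry_out([
  {"dx": -3,"dy": 0,"dz": 7,"turn": 0,"jaw": 255},
  {"dx": -3,"dy": 0,"dz": 7,"turn": 0,"jaw": 255},
  {"dx": -2,"dy": 0,"dz": 7,"turn": 0,"jaw": 255},
  {"dx": -2,"dy": 0,"dz": 7,"turn": 0,"jaw": 255},
  {"dx": -2,"dy": 0,"dz": 7,"turn": 0,"jaw": 255},
])

```text
time: 5.47
tool_pos: [0.5073, -0.0074, 0.1106]
tool_rot: [3.126, 0.313, 0.0]
force: [-1.3, 0.5, 0.1]
grip_width: -0.002
gripper_force: 0.0
```

carry_out([
  {"dx": 0,"dy": 0,"dz": 4,"turn": 0,"jaw": 255},
  {"dx": 0,"dy": 0,"dz": 4,"turn": 0,"jaw": 255},
  {"dx": 0,"dy": 0,"dz": 2,"turn": 0,"jaw": 255},
  {"dx": 0,"dy": 0,"dz": 1,"turn": 0,"jaw": 255},
])

```text
time: 5.8
tool_pos: [0.5073, -0.0073, 0.1018]
tool_rot: [3.126, 0.314, -0.0]
force: [-4.8, 0.6, 23.6]
grip_width: -0.004
gripper_force: 11.5
```

Run:
```python
from h import *
p=shot('side');q=shot('top')
a=p['color'][140:240,280:400]
cv2.imwrite('pics/c3.png',cv2.resize(a,(600,500),interpolation=3)[:,:,::-1])
T=['case','tab_left_pad','tab_front_left_pad','tab_front_right_pad','tab_right_pad']
for n,p in(('s',p),('t',q)):
  for t in T:
    for d in vision.landmark_of(t,p)[:2]: print(n,t,round(d['score'],2),w(p,d['position']).round(3),proj(p,w(p,d['position'])).round(0))
print(telemetry.get_obs()['tool_pos'],telemetry.get_obs()['force'])
```

```text
s case 0.85 [0.542 0.001 0.003] [319. 224.]
s tab_left_pad 0.57 [0.521 0.103 0.122] [316. 184.]
s tab_front_left_pad 0.43 [0.453 0.038 0.12 ] [298. 193.]
s tab_front_right_pad 0.41 [ 0.474 -0.07   0.124] [300. 209.]
s tab_right_pad 0.4 [ 0.565 -0.105  0.126] [325. 216.]
t tab_left_pad 0.57 [0.523 0.103 0.126] [291. 202.]
t tab_front_left_pad 0.61 [0.45  0.038 0.125] [314. 226.]
t tab_right_pad 0.56 [ 0.561 -0.1    0.118] [360. 187.]
[ 0.50729452 -0.00728713  0.10188258] [-3.16077524  0.08259372 13.12835688]
```

View pics/c3.png

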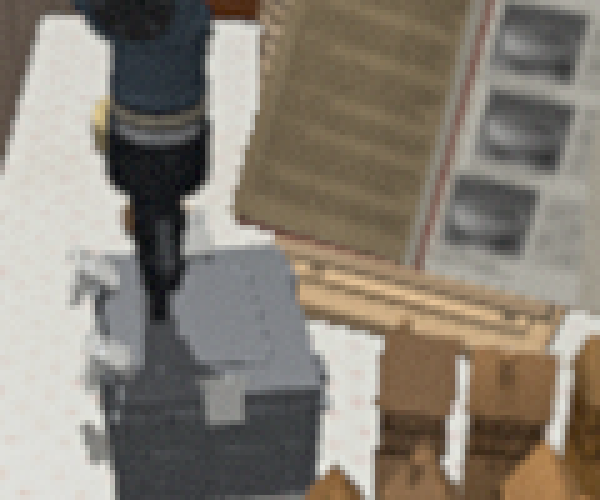

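The lid is shut flat with its tabs up: front left (95,270), front right (110,360), right (222,400). Next is the left tab.

carry_out([
  {"dx": 0,"dy": 0,"dz": -25,"turn": 0,"jaw": 255},
  {"dx": 0,"dy": 0,"dz": -25,"turn": 0,"jaw": 255},
  {"dx": 12,"dy": -36,"dz": 0,"turn": 0,"jaw": 255},
  {"dx": 12,"dy": -36,"dz": 0,"turn": 0,"jaw": 255},
  {"dx": 12,"dy": -35,"dz": 0,"turn": 0,"jaw": 255},
])

```text
time: 6.82
tool_pos: [0.5223, 0.1055, 0.1512]
tool_rot: [3.126, 0.31, 0.004]
force: [0.6, -0.7, -0.4]
grip_width: -0.001
gripper_force: 0.0
```

carry_out([
  {"dx": 0,"dy": 0,"dz": 6,"turn": 0,"jaw": 255},
  {"dx": 0,"dy": 0,"dz": 6,"turn": 0,"jaw": 255},
  {"dx": 0,"dy": 0,"dz": 6,"turn": 0,"jaw": 255},
  {"dx": 0,"dy": 0,"dz": 3,"turn": 0,"jaw": 255},
  {"dx": 0,"dy": 0,"dz": 3,"turn": 0,"jaw": 255},
])

```text
time: 7.23
tool_pos: [0.5212, 0.1036, 0.1259]
tool_rot: [-3.126, -0.31, 0.001]
force: [0.4, 1.0, 5.3]
grip_width: 0.002
gripper_force: 2.0
```

carry_out([
  {"dx": 0,"dy": 0,"dz": 3,"turn": 0,"jaw": 255},
  {"dx": 0,"dy": 0,"dz": 3,"turn": 0,"jaw": 255},
  {"dx": 0,"dy": 0,"dz": 3,"turn": 0,"jaw": 255},
  {"dx": 0,"dy": 0,"dz": 3,"turn": 0,"jaw": 255},
  {"dx": 0,"dy": 0,"dz": 3,"turn": 0,"jaw": 255},
])

```text
time: 7.65
tool_pos: [0.5212, 0.1044, 0.1107]
tool_rot: [3.126, 0.313, -0.001]
force: [-0.0, -1.0, -0.6]
grip_width: -0.003
gripper_force: 0.0
```

carry_out([
  {"dx": 0,"dy": 0,"dz": 2,"turn": 0,"jaw": 255},
  {"dx": 0,"dy": 0,"dz": 1,"turn": 0,"jaw": 255},
  {"dx": 0,"dy": 0,"dz": 0,"turn": 0,"jaw": 255},
])

```text
time: 7.9
tool_pos: [0.521, 0.1046, 0.1085]
tool_rot: [3.126, 0.314, -0.001]
force: [-1.1, -0.3, 3.1]
grip_width: 0.003
gripper_force: 1.8
```

carry_out([
  {"dx": 0,"dy": 0,"dz": 1,"turn": 0,"jaw": 255},
  {"dx": 0,"dy": 0,"dz": 0,"turn": 0,"jaw": 255},
  {"dx": 0,"dy": 0,"dz": -18,"turn": 0,"jaw": 255},
  {"dx": 0,"dy": 0,"dz": -18,"turn": 0,"jaw": 255},
  {"dx": -29,"dy": 17,"dz": 0,"turn": 0,"jaw": 255},
])

```text
time: 8.32
tool_pos: [0.504, 0.0837, 0.1465]
tool_rot: [3.124, 0.318, 0.024]
force: [1.5, -0.8, -0.5]
grip_width: 0.003
gripper_force: 0.0
```

carry_out([
  {"dx": -29,"dy": 17,"dz": 0,"turn": 0,"jaw": 255},
  {"dx": -29,"dy": 18,"dz": 0,"turn": 0,"jaw": 255},
  {"dx": 0,"dy": 0,"dz": 5,"turn": 0,"jaw": 255},
  {"dx": 0,"dy": 0,"dz": 5,"turn": 0,"jaw": 255},
  {"dx": 0,"dy": 0,"dz": 3,"turn": 0,"jaw": 255},
])

```text
time: 8.73
tool_pos: [0.4472, 0.0364, 0.13]
tool_rot: [3.126, 0.312, 0.002]
force: [-0.4, -0.1, 0.4]
grip_width: -0.003
gripper_force: 0.0
```

Run:
```python
from h import *
p=shot('side');q=shot('top')
a=p['color'][140:240,280:400]
cv2.imwrite('pics/c4.png',cv2.resize(a,(600,500),interpolation=3)[:,:,::-1])
print(telemetry.get_obs()['tool_pos'],telemetry.get_obs()['force'])
```

```text
[0.44739208 0.03682672 0.12974624] [-0.53436379  0.26489181  0.33321683]
```

View pics/c4.png

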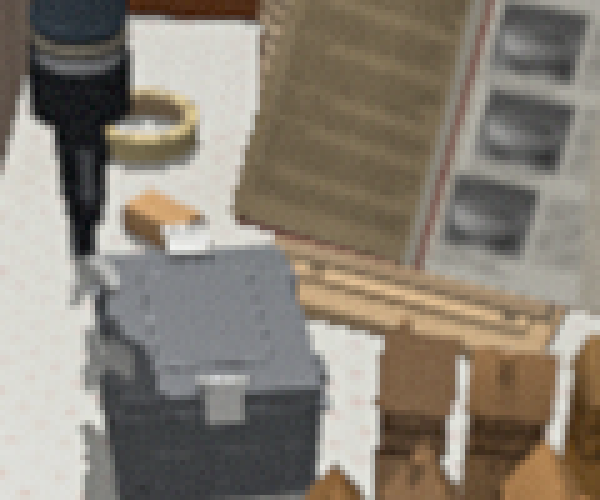

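The left tab (188,238) lies level, and the fingertip stands over the front left pad (85,255). Now I'll press that one.

carry_out([
  {"dx": 0,"dy": 0,"dz": 4,"turn": 0,"jaw": 255},
  {"dx": 0,"dy": 0,"dz": 3,"turn": 0,"jaw": 255},
  {"dx": 0,"dy": 0,"dz": 3,"turn": 0,"jaw": 255},
  {"dx": 0,"dy": 0,"dz": 3,"turn": 0,"jaw": 255},
  {"dx": 0,"dy": 0,"dz": 3,"turn": 0,"jaw": 255},
])

```text
time: 9.25
tool_pos: [0.4471, 0.0368, 0.114]
tool_rot: [3.126, 0.314, 0.002]
force: [0.1, -0.5, -0.0]
grip_width: 0.003
gripper_force: 0.0
```

carry_out([
  {"dx": 0,"dy": 0,"dz": 3,"turn": 0,"jaw": 255},
  {"dx": 0,"dy": 0,"dz": 2,"turn": 0,"jaw": 255},
  {"dx": 0,"dy": 0,"dz": 1,"turn": 0,"jaw": 255},
  {"dx": 0,"dy": 0,"dz": 1,"turn": 0,"jaw": 255},
  {"dx": 0,"dy": 0,"dz": 0,"turn": 0,"jaw": 255},
])

```text
time: 9.67
tool_pos: [0.4466, 0.0366, 0.1082]
tool_rot: [-3.126, -0.313, -0.001]
force: [-1.5, 0.5, 10.4]
grip_width: 0.001
gripper_force: 5.4
```

carry_out([
  {"dx": 0,"dy": 0,"dz": -18,"turn": 0,"jaw": 255},
  {"dx": 0,"dy": 0,"dz": -20,"turn": 0,"jaw": 255},
  {"dx": 0,"dy": 37,"dz": 0,"turn": 0,"jaw": 255},
  {"dx": 0,"dy": 37,"dz": 0,"turn": 0,"jaw": 255},
  {"dx": 0,"dy": 36,"dz": 0,"turn": 0,"jaw": 255},
])

```text
time: 10.08
tool_pos: [0.4689, -0.0722, 0.1459]
tool_rot: [3.125, 0.317, 0.003]
force: [1.2, -0.2, 0.3]
grip_width: 0.003
gripper_force: 0.0
```

carry_out([
  {"dx": 0,"dy": 0,"dz": 6,"turn": 0,"jaw": 255},
  {"dx": 0,"dy": 0,"dz": 6,"turn": 0,"jaw": 255},
  {"dx": 0,"dy": 0,"dz": 3,"turn": 0,"jaw": 255},
  {"dx": 0,"dy": 0,"dz": 3,"turn": 0,"jaw": 255},
])

```text
time: 10.42
tool_pos: [0.4666, -0.0703, 0.1267]
tool_rot: [-3.125, -0.316, 0.006]
force: [-5.8, -3.9, 10.6]
grip_width: 0.001
gripper_force: 5.1
```

carry_out([
  {"dx": 0,"dy": 0,"dz": 3,"turn": 0,"jaw": 255},
  {"dx": 0,"dy": 0,"dz": 3,"turn": 0,"jaw": 255},
  {"dx": 0,"dy": 0,"dz": 3,"turn": 0,"jaw": 255},
  {"dx": 0,"dy": 0,"dz": 3,"turn": 0,"jaw": 255},
  {"dx": 0,"dy": 0,"dz": 3,"turn": 0,"jaw": 255},
])

```text
time: 10.83
tool_pos: [0.4682, -0.0705, 0.1119]
tool_rot: [-3.126, -0.315, -0.0]
force: [0.2, -0.3, -0.2]
grip_width: 0.004
gripper_force: 0.0
```

carry_out([
  {"dx": 0,"dy": 0,"dz": 2,"turn": 0,"jaw": 255},
  {"dx": 0,"dy": 0,"dz": 1,"turn": 0,"jaw": 255},
  {"dx": 0,"dy": 0,"dz": 1,"turn": 0,"jaw": 255},
  {"dx": 0,"dy": 0,"dz": 0,"turn": 0,"jaw": 255},
])

```text
time: 11.17
tool_pos: [0.4682, -0.0711, 0.1085]
tool_rot: [-3.126, -0.313, 0.0]
force: [-0.8, 1.0, 2.9]
grip_width: -0.002
gripper_force: 1.2
```

carry_out([
  {"dx": 0,"dy": 0,"dz": 1,"turn": 0,"jaw": 255},
  {"dx": 0,"dy": 0,"dz": 0,"turn": 0,"jaw": 255},
  {"dx": 0,"dy": 0,"dz": -18,"turn": 0,"jaw": 255},
  {"dx": 0,"dy": 0,"dz": -20,"turn": 0,"jaw": 255},
  {"dx": 29,"dy": 17,"dz": 0,"turn": 0,"jaw": 255},
])

```text
time: 11.58
tool_pos: [0.4947, -0.0796, 0.1472]
tool_rot: [-3.123, -0.314, 0.009]
force: [-0.7, 0.3, -0.1]
grip_width: -0.003
gripper_force: 0.0
```

carry_out([
  {"dx": 29,"dy": 17,"dz": 0,"turn": 0,"jaw": 255},
  {"dx": 29,"dy": 18,"dz": 0,"turn": 0,"jaw": 255},
  {"dx": 0,"dy": 0,"dz": 5,"turn": 0,"jaw": 255},
  {"dx": 0,"dy": 0,"dz": 5,"turn": 0,"jaw": 255},
  {"dx": 0,"dy": 0,"dz": 3,"turn": 0,"jaw": 255},
])

```text
time: 12.0
tool_pos: [0.5624, -0.1045, 0.1311]
tool_rot: [-3.124, -0.313, 0.004]
force: [-0.1, -0.4, -0.8]
grip_width: 0.003
gripper_force: 0.0
```

Run:
```python
from h import *
p=shot('side');q=shot('top')
a=p['color'][140:240,280:400]
cv2.imwrite('pics/c5.png',cv2.resize(a,(600,500),interpolation=3)[:,:,::-1])
print(telemetry.get_obs()['tool_pos'],telemetry.get_obs()['force'])
```

```text
[ 0.56157378 -0.10408876  0.13104396] [-0.22471716  0.15022848  0.58469971]
```

View pics/c5.png

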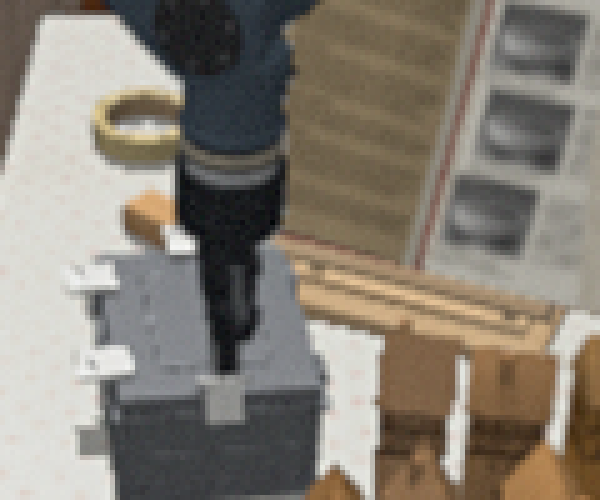

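The left (180,240), front left (92,275) and front right (105,360) tabs lie level. The tip is over the right tab (225,380).

carry_out([
  {"dx": 0,"dy": 0,"dz": 4,"turn": 0,"jaw": 255},
  {"dx": 0,"dy": 0,"dz": 3,"turn": 0,"jaw": 255},
  {"dx": 0,"dy": 0,"dz": 3,"turn": 0,"jaw": 255},
  {"dx": 0,"dy": 0,"dz": 3,"turn": 0,"jaw": 255},
  {"dx": 0,"dy": 0,"dz": 3,"turn": 0,"jaw": 255},
])

```text
time: 12.52
tool_pos: [0.5639, -0.105, 0.1163]
tool_rot: [3.126, 0.313, 0.001]
force: [0.5, 0.4, 0.2]
grip_width: 0.003
gripper_force: 0.0
```

carry_out([
  {"dx": 0,"dy": 0,"dz": 3,"turn": 0,"jaw": 255},
  {"dx": 0,"dy": 0,"dz": 2,"turn": 0,"jaw": 255},
  {"dx": 0,"dy": 0,"dz": 2,"turn": 0,"jaw": 255},
  {"dx": 0,"dy": 0,"dz": 1,"turn": 0,"jaw": 255},
  {"dx": 0,"dy": 0,"dz": 0,"turn": 0,"jaw": 255},
])

```text
time: 12.93
tool_pos: [0.5634, -0.1047, 0.1085]
tool_rot: [-3.125, -0.313, 0.002]
force: [-1.3, 1.1, 3.5]
grip_width: -0.003
gripper_force: 1.7
```

carry_out([
  {"dx": 0,"dy": 0,"dz": 1,"turn": 0,"jaw": 255},
  {"dx": 0,"dy": 0,"dz": 0,"turn": 0,"jaw": 255},
  {"dx": 0,"dy": 0,"dz": -20,"turn": 0,"jaw": 255},
  {"dx": 0,"dy": 0,"dz": -35,"turn": 0,"jaw": 255},
  {"dx": 0,"dy": 0,"dz": -35,"turn": 0,"jaw": 255},
])

```text
time: 13.35
tool_pos: [0.5626, -0.1045, 0.1968]
tool_rot: [-3.124, -0.313, 0.006]
force: [0.7, -0.4, -0.1]
grip_width: -0.002
gripper_force: 0.0
```

carry_out([
  {"dx": 0,"dy": 0,"dz": -35,"turn": 0,"jaw": 255},
  {"dx": 0,"dy": 30,"dz": -20,"turn": 0,"jaw": 255},
  {"dx": 0,"dy": 30,"dz": 0,"turn": 0,"jaw": 255},
  {"dx": 0,"dy": 30,"dz": 0,"turn": 0,"jaw": 255},
  {"dx": 0,"dy": 0,"dz": 0,"turn": 0,"jaw": 255},
])

```text
time: 13.77
tool_pos: [0.5834, -0.1989, 0.253]
tool_rot: [3.121, 0.307, 0.006]
force: [0.2, -0.5, 0.5]
grip_width: -0.004
gripper_force: 0.0
```

Run:
```python
from h import *
p=shot('side');q=shot('top')
a=p['color'][140:240,270:390]
b=q['color'][150:250,260:380]
cv2.imwrite('pics/c6.png',cv2.resize(np.hstack([a,b]),(800,333),interpolation=3)[:,:,::-1])
for n,p in(('s',p),('t',q)):
  for t in ['tab_left_pad','tab_front_left_pad','tab_front_right_pad','tab_right_pad','round_tower','town_house','sanding_block','tape']:
    for d in vision.landmark_of(t,p)[:1]: print(n,t,round(d['score'],2),w(p,d['position']).round(3))
```

```text
s tab_left_pad 0.51 [0.523 0.108 0.112]
s tab_front_left_pad 0.38 [0.445 0.037 0.107]
s tab_front_right_pad 0.39 [ 0.467 -0.072  0.109]
s tab_right_pad 0.45 [ 0.564 -0.11   0.113]
s town_house 0.7 [ 0.6   -0.406  0.002]
s sanding_block 0.57 [0.496 0.272 0.002]
s tape 0.58 [0.465 0.435 0.002]
t tab_left_pad 0.64 [0.52  0.108 0.111]
t tab_front_left_pad 0.72 [0.444 0.036 0.108]
t tab_front_right_pad 0.54 [ 0.465 -0.065  0.108]
t tab_right_pad 0.55 [ 0.563 -0.107  0.106]
t sanding_block 0.8 [0.492 0.269 0.001]
t tape 0.9 [ 0.463  0.433 -0.002]
```

View pics/c6.png

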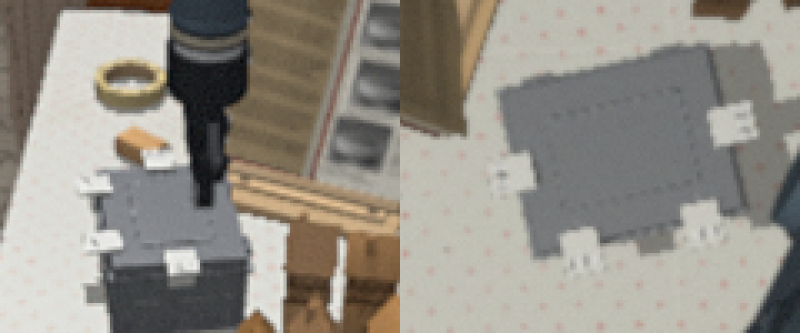

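All four tabs lie level: side view (158,158), (95,183), (103,240), (183,262); pad heights are about 108 mm. The lid is shut and the gripper is clear.

```bash
python3 -c "from cell import env; print(env.job_done())"
```

```text
the job is handed in; nothing more can be done
None
```

The lid is shut and all four tabs snapped down in order (left, front left, front right, right) and stayed down, with the gripper clear; the house, sanding block and tape were re-checked in place, the tower was not seen in the last look, and the job is handed in.

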